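# Turn the press board over in its tray and fit it on the sausage press

### The arm

A 6-joint arm with a two-finger parallel gripper is mounted at the origin on the work surface. World frame = base frame: x ahead of the robot, y to its left, z up, the work surface at z = 0. Lengths are in m, angles in rad, forces in N, time in s.
With the tool pointing down it reaches from about 0.25 to 0.725 m from the base axis. Payload 4 kg.
Tool frame: the origin (TCP) lies midway between the tips of the shut fingers; the grasp point (between the pads) lies bot.tcp_to_grasp behind it (bot.tcp_to_grasp is the distance from the TCP to the grasp point, in m); z points along the fingers, y is the line along which they close (so a half turn about z gives the same grasp; the last joint's range is limited). The gripper opens to 85 mm and grips with 20 to 120 N. Pads are 22 mm wide; open, the fingers measure 114 mm over their backs; the gripper's body (76 mm by 85 mm) begins 54 mm behind the grasp point. The pads swing forward as they close: fully open they stand 13 mm farther back than shut.
Start: joints at [-1.15, 0.241, 0.005, 1.335, 0, 1.571], TCP at [0.204, -0.456, 0.231] pointing down, gripper open.
Joint ranges: [-2.72, 2.72], [-1.05, 1.87], [-1.09, 1.28], [-1.99, 2.15], [-1.42, 1.44], [-3.14, 3.14]. Speed limits (rad/s): [2.79, 2.79, 3.14, 3.14, 3.14, 3.14].

### API

Orientations are given as a unit quaternion [x, y, z, w].
In Python, from workcell import readout, camera, bot gives the robot as it stands. The module is installed in compiled form; this text tells all that it offers.
- The arm moves only by the tool jog_arm, never from a script. Its argument "motion" is a list of rows, each an object of numbers: "x", "y", "z": the shift along the tool's x, y, z in mm; "spin": the turn about the tool's z in degrees; "fingers": the closure, from -1 (fully open) to 1 (shut). A call has 1 to 8 rows; each row is the pose to reach, as a shift and turn from the pose commanded when the call began, along the tool's axes at that moment; what a row does not reach only later rows make up. A row lasts 1/8 s, in which the tool goes at most 62.5 mm and 10.7 degrees, less where a joint would pass 70% of its speed; a pose out of reach is approached as far as the arm can. A call with a gripper value outside its range is refused whole. The fingers move at their own pace and stop on an object; the grip force is fixed at half the most. Time passes only in rows, so rows that repeat a pose let the fingers close. It gives the time, the measured TCP pose, the force, the opening and the grip force at its end, in the units of the state.
- readout.get_obs(): the state, without advancing time (a new reading comes with each control period).
- camera(name): name is "scene" or "side" or "wrist"; returns a dict with "pixels" (400x640x3 uint8, red, green, blue), "K" (3x3 intrinsics, pixels), "dist" ([k1, k2, p1, p2, k3] as OpenCV has them; the pictures are not rectified), "rvec" (rotation vector, rad) and "tvec" (3), from world to camera coordinates, as OpenCV has them. Camera axes: x right, y down, z forward; pixel columns grow to the right and rows downward; lengths in m; the calibration is good to about 2 mm. A picture is of the moment at which its call begins. There is no depth.
- bot.job_done(): hands the job in; it is judged then, once.
The state is a dict: "clock": time; "joint_pos": joint angles; "joint_vel": joint speeds; "tau": joint torques, N m; "eef_pos": TCP position; "tool_rot": TCP orientation; "ft_force": force on the tool from outside, world axes, zero at the start; "ft_torque": the same for the moment, N m; "grip_width": finger opening in m; "grasp_force": force on a finger pad.
Only numpy, scipy, OpenCV 4.12 (cv2) and the standard library are available. Lean on these libraries where they do the work, as an engineer would, in place of code of your own. Each camera call takes 0.05 s, during which the arm holds its last target. There are 200 camera calls.

### The job

The wooden board of the sausage press lies in the steel tray with its pressing block facing up; turn it over, for instance by pushing it up the tray's sloping end until it can be tipped back. Then take it, block side down, and lower it over both posts of the press until it rests on the frame; keep hold of it until the posts are in its holes (do not drop it on), then let go. Leave the bowl and the tin beside the press where they are.

Things in the scene. Friction and masses are not known exactly. Their poses are not given: they have to be found in the camera images.
- press_board: Loose light-wood board, about 0.18 kg, 160 (x) x 66 (y) x 14 mm, two 20 mm through holes on its long centre line at x = +/-62 mm. A pressing block 70 (x) x 50 (y) x 12 mm high is fixed in the middle of its +z face. Origin: centre of the other, plain face; z points to the block: up at the start, must end down. Lying on its block, the plain face is 26 mm above the support.
- tray: Steel tray, fixed. Origin: centre of its underside, table height. Floor 290 (x) x 170 (y), 3 mm thick. Short ends slope out at 50 deg from x = +/-145 mm to the rim, 75 mm up at x = +/-205; long sides at 65 deg to the rim at y = +/-119. The board starts near the middle, long axis near tray x; pushed at an end it climbs and leans there, its upper end well beyond and above the rim.
- press: Fixed metal frame. Origin: centre of its underside, table height. Base 200 (x) x 64 (y) x 10 mm; two bearers 45 (x) x 60 (y) at x = +/-67.5, tops 40 mm up, a 90 mm gap between for the block. On each a steel post at x = +/-62, 12 mm thick, tip 80 mm up (last 8 mm tapered). Fitted, the board lies along x, either way round, plain face 54 mm above the table.
- board_hole_a (a point): Centre of the board's hole at its +x end, halfway through the thickness.
- board_hole_b (a point): Centre of the board's hole at its -x end, halfway through the thickness.
- post_a (a point): Point on the axis of the press's post at its +x end, 47 mm above the table: where the centre of a hole lies when the board is fitted.
- post_b (a point): The same point on the post at the press's -x end.
- bowl: White ceramic bowl, 84 mm wide, 40 mm high, standing on one long side of the press, about 125 mm from its middle. Origin: centre of its foot. Not to be disturbed.
- tin: Closed steel tin with a paper band, 66 mm wide, 55 mm high, standing on the other long side of the press, about 125 mm from its middle. Origin: centre of its underside. Not to be disturbed.
There are look-alikes about, which are no part of the job. Leave any green or pink look-alike of the press alone.

How it is judged:
On the way, in this order (a step that is already met when the one before it is completed fails the run):
1. the board has been turned over: its pressing block faces down (within 12 degrees) (angle between press_board's own z axis and vertical above 2.93 rad), for 0.2 s.
2. the board, block side down, has its two holes over the two posts and is lowered onto them while the fingers still hold it (angle between press_board's own z axis and vertical above 2.93 rad and contact force between the fingers and press_board above 0.5 N and z of press_board in the frame of press below 0.082 m and ((horizontal distance between board_hole_a and post_a below 0.007 m and horizontal distance between board_hole_b and post_b below 0.007 m) or (horizontal distance between board_hole_a and post_b below 0.007 m and horizontal distance between board_hole_b and post_a below 0.007 m))), for 0.05 s.
At the end, for the whole second after the job is handed in: The board rests on the press frame, at rest, block side down and level within 4 degrees, its plain face 54 mm above the table within 3 mm, with a post through each hole (hole and post centres within 6 mm, either way round) (angle between press_board's own z axis and vertical above 3.07 rad and z of press_board in the frame of press between 0.051 and 0.057 m and linear speed of press_board below 0.02 m/s and ((horizontal distance between board_hole_a and post_a below 0.006 m and horizontal distance between board_hole_b and post_b below 0.006 m) or (horizontal distance between board_hole_a and post_b below 0.006 m and horizontal distance between board_hole_b and post_a below 0.006 m))); the robot touches nothing.
It fails at once if the bowl or the tin is moved by more than 20 mm (distance of any of bowl, tin from where it was at the start of the episode above 0.02 m).
It also fails if it takes over 67 s, if anything falls off the work surface, if the arm or the gripper's body presses on something with over 40 N, if the wrist force passes 120 N, or if a joint passes its speed limit or range.

## Working session

There is one attempt and no reset: what is moved stays moved. The work goes in short steps, Python scripts to look and compute and a tool call to move; the robot and the scene stay as the last step left them, time stands still between calls to the robot, and variables do not carry over. Pictures are saved under pics/ and viewed, at most 13 in all, crops included, and the job is handed in when it is done.

Besides the shell and the picture viewer there is one more tool, called after "Call:" by a JSON object that holds its "name" and its "arguments", one argument or row to a line. jog_arm: Moves the arm, as the interface text tells. Its arguments: {"type":"object","properties":{"motion":{"type":"array"}},"required":["motion"]}

```bash
mkdir -p pics; cat > h.py <<'E'
import numpy as np, cv2, pickle, sys
from scipy.spatial.transform import Rotation as R
from workcell import readout, camera, bot
def snap(name, tag):
    c=camera(name); pickle.dump(c,open(f'pics/{tag}.pkl','wb')); return c
def load(tag): return pickle.load(open(f'pics/{tag}.pkl','rb'))
def ray(c,uv):
    p=cv2.undistortPoints(np.array([[uv]],float),np.array(c['K']),np.array(c['dist']))[0,0]
    M=cv2.Rodrigues(np.array(c['rvec'],float))[0]; t=np.array(c['tvec'],float).ravel()
    return -M.T@t, M.T@np.array([p[0],p[1],1.])
def onz(c,uv,z):
    o,d=ray(c,uv); return o+d*(z-o[2])/d[2]
def tri(l):
    A=np.zeros((3,3));b=np.zeros(3);P=[]
    for c,uv in l:
        o,d=ray(c,uv); d/=np.linalg.norm(d); Q=np.eye(3)-np.outer(d,d); A+=Q;b+=Q@o;P.append((o,Q))
    x=np.linalg.solve(A,b); return x,[np.linalg.norm(Q@(x-o))for o,Q in P]
def proj(c,p): return cv2.projectPoints(np.array(p,float).reshape(-1,3),np.array(c['rvec'],float),np.array(c['tvec'],float),np.array(c['K']),np.array(c['dist']))[0].reshape(-1,2)
def bgr(c): return cv2.cvtColor(c['pixels'],cv2.COLOR_RGB2BGR)
E
python3 - <<'E'
from h import *
a=snap('scene','s0');b=snap('side','d0');w=snap('wrist','w0')
cv2.imwrite('pics/s0.png',cv2.resize(bgr(a),(800,500)))
cv2.imwrite('pics/d0.png',cv2.resize(bgr(b),(800,500)))
print(bot.tcp_to_grasp,readout.get_obs())
for c in(a,b,w): print(ray(c,(320,200)))
E
```

```text
0.0187 {'clock': 0.15, 'joint_pos': array([-1.14998123e+00,  2.41255717e-01,  4.06227576e-03,  1.33519266e+00,
        3.51244497e-06,  1.57080112e+00]), 'joint_vel': array([ 2.72025410e-04, -2.75038205e-03,  2.75633076e-03, -9.05143156e-04,
        5.82831073e-04,  9.89479937e-05]), 'tau': array([ 9.88745778e-04, -3.72634935e+01,  2.52638859e+01,  1.23610493e-02,
        7.70288239e-05,  8.47492903e-07]), 'eef_pos': array([ 0.20406435, -0.4559556 ,  0.23062048]), 'tool_rot': array([ 9.77946068e-01,  2.08856064e-01, -1.64303568e-04, -7.77724300e-04]), 'ft_force': array([-0.39295735, -0.80357662,  0.08383055]), 'ft_torque': array([-0.02263575, -0.05810109, -0.01481286]), 'grasp_force': 0.0, 'grip_width': 0.08520058773721141}
(array([ 1.51295368, -0.66040441,  0.82956378]), array([-0.70847772,  0.4562532 , -0.53882012]))
(array([0.02033469, 0.80557849, 0.62926739]), array([ 0.46129662, -0.71229983, -0.52917969]))
(array([ 0.27287462, -0.42509179,  0.37161292]), array([-0.27279066, -0.1163797 , -0.95502237]))
```

View pics/s0.png

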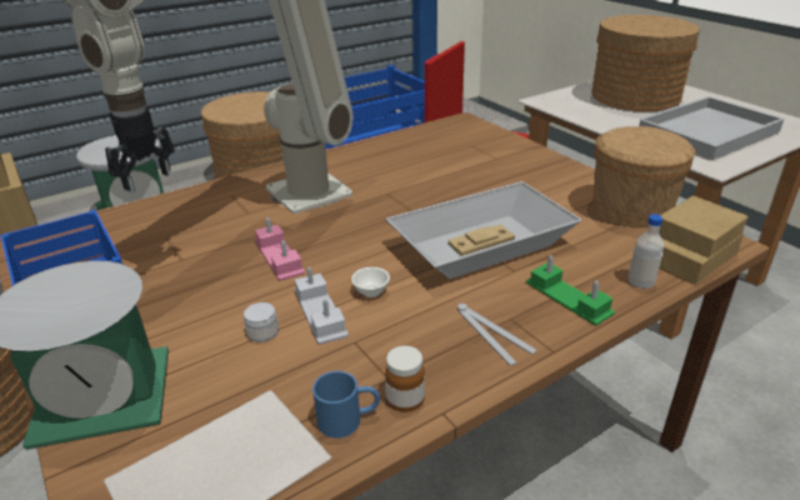

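View pics/d0.png

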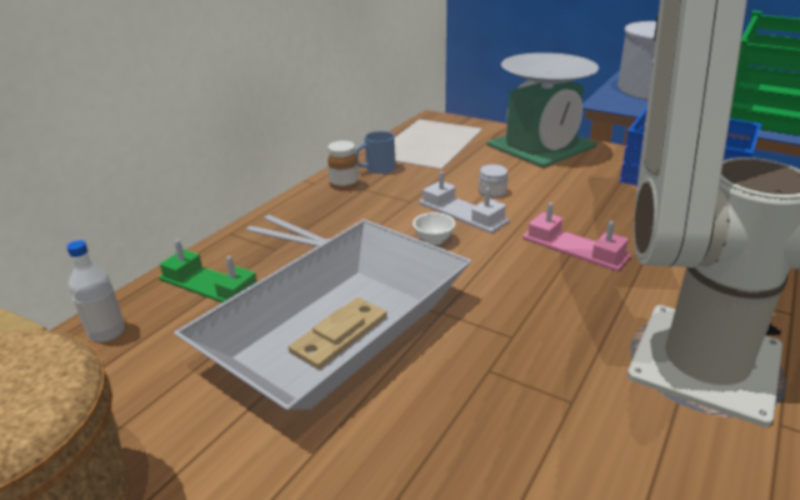

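The scene view shows the grey press at (320,305), the bowl at (370,283), the tin at (260,322), and the tray with the board at (482,238). The side view shows the same: press (463,205), board (338,332). I'll enlarge crops next for exact pixels.

```bash
python3 - <<'E'
from h import *
a=bgr(load('s0'));b=bgr(load('d0'))
def cr(i,x,y,w,h,W,H): return cv2.resize(i[y:y+h,x:x+w],(W,H),interpolation=cv2.INTER_CUBIC)
# top: scene press 4x crop, scene board; bottom: side
t=np.hstack([cr(a,190,200,100,75,400,300),cr(a,345,165,80,60,400,300)])
u=np.hstack([cr(b,325,125,100,75,400,300),cr(b,225,230,100,75,400,300)])
cv2.imwrite('pics/m.png',np.vstack([t,u]))
E
```

```text
(no output)
```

View pics/m.png

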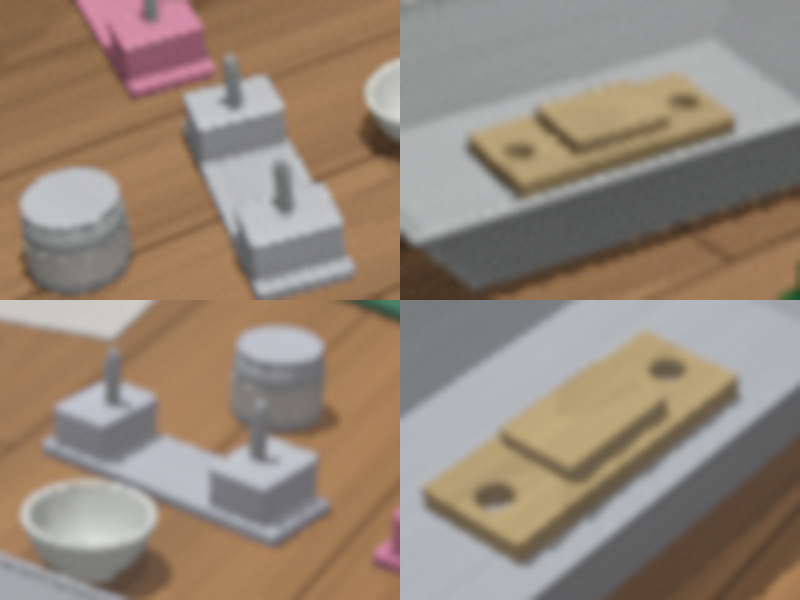

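The crops show both posts, both board holes and the tin and bowl clearly, in both views; I'll triangulate them.

```bash
python3 - <<'E'
from h import *
a=load('s0');b=load('d0'); np.set_printoptions(precision=4,suppress=True)
L={'tip1':((247.75,214.25),(389.75,150)),'tip2':((260.75,240.75),(353,137.5)),
'bot1':((248.5,226.5),(390.75,164.75)),'bot2':((261.25,252.75),(353.5,150.5)),
'hole1':((369,195),(291.75,247.5)),'hole2':((402,185.2),(248.5,279.25)),
'bowl':((296,223),(347,175)),'tin':((208,248),(395,135)),
'rimA':((388/1.25,219/1.25),(470/1.25,262/1.25)),'rimB':((521/1.25,186/1.25),(290/1.25,405/1.25)),
'rimC':((579/1.25,219/1.25),(180/1.25,333/1.25)),'rimD':((440/1.25,274/1.25),(370/1.25,222/1.25))}
P={}
for k,(u,v) in L.items():
    x,e=tri([(a,u),(b,v)]);P[k]=x;print(k,x,np.array(e[0]*1000))
for p,q in(('tip1','tip2'),('bot1','bot2'),('hole1','hole2'),('rimA','rimB'),('rimB','rimC'),('rimD','rimC')):
    d=P[q]-P[p];print(p,q,(P[p]+P[q])/2,np.linalg.norm(d),np.degrees(np.arctan2(d[1],d[0])))
print(np.mean([P['rim'+c] for c in 'ABCD'],0))
E
```

```text
tip1 [ 0.4721 -0.2253  0.0805] 1.0533969939430785
tip2 [ 0.5938 -0.2509  0.0777] 1.6938587837453087
bot1 [ 0.468  -0.2264  0.0381] 1.6663538668577969
bot2 [ 0.5923 -0.2523  0.0385] 1.396722102776081
hole1 [0.5074 0.1678 0.0161] 0.78753402607325
hole2 [0.5224 0.2906 0.0158] 0.7408356799289976
bowl [ 0.536  -0.1144  0.043 ] 1.9889301309036238
tin [ 0.5189 -0.3634  0.0575] 1.0727585717442314
rimA [0.3826 0.0336 0.0742] 1.0794705700914602
rimB [0.4347 0.4304 0.0687] 0.8161157830416736
rimC [0.6597 0.4112 0.0758] 1.3717207181699589
rimD [ 0.6239 -0.0006  0.0632] 13.240561430521801
tip1 tip2 [ 0.533  -0.2381  0.0791] 0.12443108503316468 -11.891180361313642
bot1 bot2 [ 0.5301 -0.2393  0.0383] 0.12688127890809575 -11.770733632299173
hole1 hole2 [0.5149 0.2292 0.016 ] 0.12369481124119004 83.03028386064734
rimA rimB [0.4087 0.232  0.0714] 0.40030608494106584 82.52123655661055
rimB rimC [0.5472 0.4208 0.0722] 0.22593176210483584 -4.893991245423699
rimD rimC [0.6418 0.2053 0.0695] 0.41352466554424455 85.02820672684486
[0.5252 0.2187 0.0705]
```

```bash
cat >> h.py <<'E'
def go(*tg):
    """targets (x,y,z[,heading of tool y deg]) -> shifts mm / spin deg from present pose"""
    o=readout.get_obs(); r=R.from_quat(o['tool_rot']).as_matrix(); h=np.degrees(np.arctan2(r[1,1],r[0,1]))
    print('t%.2f'%o['clock'],o['eef_pos'].round(4),'head %.1f'%h,'w%.4f'%o['grip_width'],'j6 %.2f'%o['joint_pos'][5])
    for t in tg:
        s=-((t[3]-h+180)%360-180) if len(t)>3 else 0
        print((r.T@(np.array(t[:3])-o['eef_pos'])*1000).round(1),round(s,1))
E
python3 -c "
from h import *
go((.529,.343,.20,-6.5),(.529,.343,.006,-6.5))"
```

```text
t0.15 [ 0.2041 -0.456   0.2306] head -65.9 w0.0852 j6 1.57
[ 623.  -596.5   31.6] -59.4
[ 623.  -596.2  225.6] -59.4
```

Call:
{"name": "jog_arm", "arguments": {
  "motion": [
    {"x": 623,"y": -596,"z": 30,"spin": -59.4,"fingers": 1},
    {"x": 623,"y": -596,"z": 30,"spin": -59.4,"fingers": 1},
    {"x": 623,"y": -596,"z": 30,"spin": -59.4,"fingers": 1},
    {"x": 623,"y": -596,"z": 30,"spin": -59.4,"fingers": 1},
    {"x": 623,"y": -596,"z": 30,"spin": -59.4,"fingers": 1},
    {"x": 623,"y": -596,"z": 30,"spin": -59.4,"fingers": 1},
    {"x": 623,"y": -596,"z": 30,"spin": -59.4,"fingers": 1},
    {"x": 623,"y": -596,"z": 30,"spin": -59.4,"fingers": 1}
  ]
}}

```text
clock: 1.15
eef_pos: [0.3931, 0.0084, 0.214]
tool_rot: [0.746, 0.666, 0.0, 0.0]
ft_force: [1.5, -1.2, 0.7]
grip_width: -0.0001
grasp_force: 0.0
```

```bash
python3 -c "
from h import *
go((.529,.343,.20,-6.5),(.529,.343,.006,-6.5))"
```

```text
t1.15 [0.3931 0.0084 0.214 ] head -6.5 w-0.0001 j6 1.71
[347.8  97.2  14. ] 0.0
[347.8  97.1 208. ] 0.0
```

Call:
{"name": "jog_arm", "arguments": {
  "motion": [
    {"x": 348,"y": 97,"z": 50,"fingers": 1},
    {"x": 348,"y": 97,"z": 50,"fingers": 1},
    {"x": 348,"y": 97,"z": 50,"fingers": 1},
    {"x": 348,"y": 97,"z": 50,"fingers": 1},
    {"x": 348,"y": 97,"z": 50,"fingers": 1},
    {"x": 348,"y": 97,"z": 50,"fingers": 1},
    {"x": 348,"y": 97,"z": 50,"fingers": 1},
    {"x": 348,"y": 97,"z": 50,"fingers": 1}
  ]
}}

```text
validation failed for argument at $.mo...
```

```bash
python3 -c "
from h import *
go((.529,.343,.007,-6.5))
w=snap('wrist','w1');cv2.imwrite('pics/w1.png',bgr(w))
print(proj(w,[(.529,.343,.007),(.5245,.308,.017)]))"
```

```text
t1.15 [0.3931 0.0084 0.214 ] head -6.5 w-0.0001 j6 1.71
[347.8  97.1 207. ] 0.0
[[ 420.56310019 -171.67992742]
 [ 422.28551829 -141.8298945 ]]
```

View pics/w1.png

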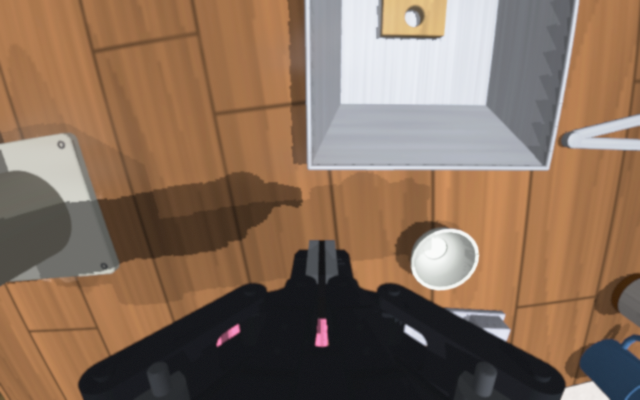

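The jog was refused and the arm hasn't moved. This wrist view shows the tray's near rim at row 168 (cols 308–550), its floor edge at row 104, the board's hole at (414,15) and the bowl at (445,258). I'll resend the move with every key given.

Call:
{"name": "jog_arm", "arguments": {
  "motion": [
    {"x": 348,"y": 97,"z": 50,"spin": 0,"fingers": 1},
    {"x": 348,"y": 97,"z": 50,"spin": 0,"fingers": 1},
    {"x": 348,"y": 97,"z": 50,"spin": 0,"fingers": 1},
    {"x": 348,"y": 97,"z": 50,"spin": 0,"fingers": 1},
    {"x": 348,"y": 97,"z": 50,"spin": 0,"fingers": 1},
    {"x": 348,"y": 97,"z": 50,"spin": 0,"fingers": 1},
    {"x": 348,"y": 97,"z": 50,"spin": 0,"fingers": 1},
    {"x": 348,"y": 97,"z": 50,"spin": 0,"fingers": 1}
  ]
}}

```text
clock: 2.2
eef_pos: [0.5279, 0.3405, 0.163]
tool_rot: [0.746, 0.666, -0.001, 0.0]
ft_force: [0.1, -0.5, 0.2]
grip_width: -0.0002
grasp_force: 0.0
```

```bash
python3 -c "
from h import *
np.set_printoptions(precision=4,suppress=True)
go((.529,.343,.007,-6.5))
w=load('w1')
a=onz(w,(308,168),.075);b=onz(w,(550,168),.075);c=onz(w,(340,104),.003);d=onz(w,(488,104),.003)
print(a,b,c,d,(a+b)/2,(c+d)/2,np.degrees(np.arctan2(*(b-a)[1::-1])))
print(onz(w,(414,15),.017))
"
```

```text
t2.20 [0.5279 0.3405 0.163 ] head -6.5 w-0.0002 j6 2.26
[  2.9   1.  156. ] 0.0
[0.3829 0.0302 0.075 ] [0.6236 0.0041 0.075 ] [0.4238 0.0862 0.003 ] [0.5959 0.0688 0.003 ] [0.5032 0.0172 0.075 ] [0.5099 0.0775 0.003 ] -6.191499280093158
[0.5077 0.1667 0.017 ]
```

Call:
{"name": "jog_arm", "arguments": {
  "motion": [
    {"x": 3,"y": 0,"z": 60,"spin": 0,"fingers": 1},
    {"x": 3,"y": 0,"z": 120,"spin": 0,"fingers": 1},
    {"x": 3,"y": 0,"z": 156,"spin": 0,"fingers": 1},
    {"x": 0,"y": 0,"z": 156,"spin": 0,"fingers": 1},
    {"x": -20,"y": 0,"z": 156,"spin": 0,"fingers": 1},
    {"x": -40,"y": 0,"z": 156,"spin": 0,"fingers": 1},
    {"x": -60,"y": 0,"z": 156,"spin": 0,"fingers": 1},
    {"x": -80,"y": 0,"z": 156,"spin": 0,"fingers": 1}
  ]
}}

```text
clock: 3.2
eef_pos: [0.5201, 0.2608, 0.0094]
tool_rot: [0.746, 0.666, 0.001, 0.0]
ft_force: [0.2, 1.1, 1.7]
grip_width: -0.0001
grasp_force: 1.0
```

Call:
{"name": "jog_arm", "arguments": {
  "motion": [
    {"x": -15,"y": 0,"z": 0,"spin": 0,"fingers": 1},
    {"x": -30,"y": 0,"z": 0,"spin": 0,"fingers": 1},
    {"x": -45,"y": 0,"z": 0,"spin": 0,"fingers": 1},
    {"x": -60,"y": 0,"z": 0,"spin": 0,"fingers": 1},
    {"x": -75,"y": 0,"z": 0,"spin": 0,"fingers": 1},
    {"x": -90,"y": 0,"z": 0,"spin": 0,"fingers": 1},
    {"x": -100,"y": 0,"z": 0,"spin": 0,"fingers": 1},
    {"x": -110,"y": 0,"z": 0,"spin": 0,"fingers": 1}
  ]
}}

```text
clock: 4.2
eef_pos: [0.5066, 0.1515, 0.0077]
tool_rot: [0.746, 0.666, -0.0, -0.0]
ft_force: [0.7, 0.6, -0.3]
grip_width: 0.0001
grasp_force: 0.7
```

```bash
python3 -c "
from h import *
b=snap('side','d1');w=snap('wrist','w2')
cv2.imwrite('pics/d1.png',np.hstack([cv2.resize(bgr(b)[130:330,130:450],(640,400))[:, :400], cv2.resize(bgr(w),None,fx=1,fy=1)[:,120:520]]))"
```

```text
(no output)
```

View pics/d1.png

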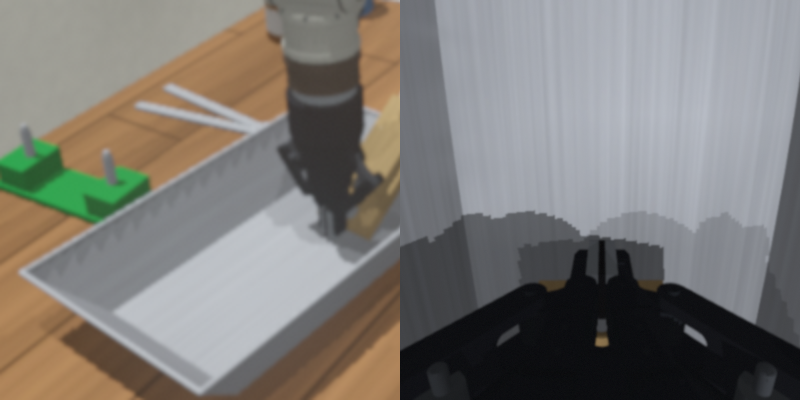

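The board's front end is up over the rim with its back end against the fingers (left crop near (365,220)). I'll push on until it leans fully.

Call:
{"name": "jog_arm", "arguments": {
  "motion": [
    {"x": -8,"y": 0,"z": 0,"spin": 0,"fingers": 1},
    {"x": -16,"y": 0,"z": 0,"spin": 0,"fingers": 1},
    {"x": -24,"y": 0,"z": 0,"spin": 0,"fingers": 1},
    {"x": -31,"y": 0,"z": 0,"spin": 0,"fingers": 1},
    {"x": -37,"y": 0,"z": 0,"spin": 0,"fingers": 1},
    {"x": -42,"y": 0,"z": 0,"spin": 0,"fingers": 1},
    {"x": -46,"y": 0,"z": 0,"spin": 0,"fingers": 1},
    {"x": -46,"y": 0,"z": 0,"spin": 0,"fingers": 1}
  ]
}}

```text
clock: 5.3
eef_pos: [0.5017, 0.1062, 0.008]
tool_rot: [0.746, 0.666, -0.0, 0.0]
ft_force: [-0.7, 0.8, -0.9]
grip_width: -0.0001
grasp_force: 0.1
```

```bash
python3 -c "
from h import *
b=snap('side','d2');a=snap('scene','s2')
cv2.imwrite('pics/d2.png',np.hstack([cv2.resize(bgr(b)[110:310,230:430],(400,400)), cv2.resize(bgr(a)[90:290,270:470],(400,400))]))"
```

```text
(no output)
```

View pics/d2.png

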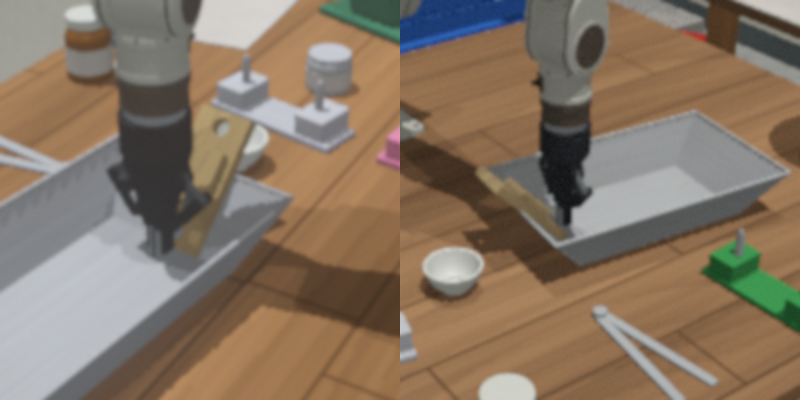

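The board leans on the slope, its upper end above the rim (left crop (222,128), right crop (490,175)). Next is a small further push, then retreat, go up and across to the outside.

Call:
{"name": "jog_arm", "arguments": {
  "motion": [
    {"x": -5,"y": 0,"z": 0,"spin": 0,"fingers": 1},
    {"x": -7,"y": 0,"z": 0,"spin": 0,"fingers": 1},
    {"x": 20,"y": 0,"z": 0,"spin": 0,"fingers": 1},
    {"x": 50,"y": 0,"z": -30,"spin": 0,"fingers": 1},
    {"x": 50,"y": 0,"z": -90,"spin": 0,"fingers": 1},
    {"x": 50,"y": 0,"z": -150,"spin": 0,"fingers": 1},
    {"x": 50,"y": 0,"z": -210,"spin": 0,"fingers": 1},
    {"x": 50,"y": 0,"z": -210,"spin": 0,"fingers": 1}
  ]
}}

```text
clock: 6.4
eef_pos: [0.5107, 0.157, 0.224]
tool_rot: [0.746, 0.666, 0.005, 0.003]
ft_force: [-0.2, 0.8, -0.2]
grip_width: 0.0001
grasp_force: 0.0
```

```bash
python3 -c "
from h import *
go((.494,-.064,.21,-6.5),(.494,-.064,.1,-6.5))
b=snap('side','d3');a=snap('scene','s3')
cv2.imwrite('pics/d3.png',np.hstack([cv2.resize(bgr(b)[130:280,230:380],(400,400)), cv2.resize(bgr(a)[130:280,270:420],(400,400))]))"
```

```text
t6.40 [0.5107 0.157  0.224 ] head -6.5 w0.0001 j6 1.98
[-221.5    8.3   13.2] -0.0
[-221.9    7.   123.2] -0.0
```

View pics/d3.png

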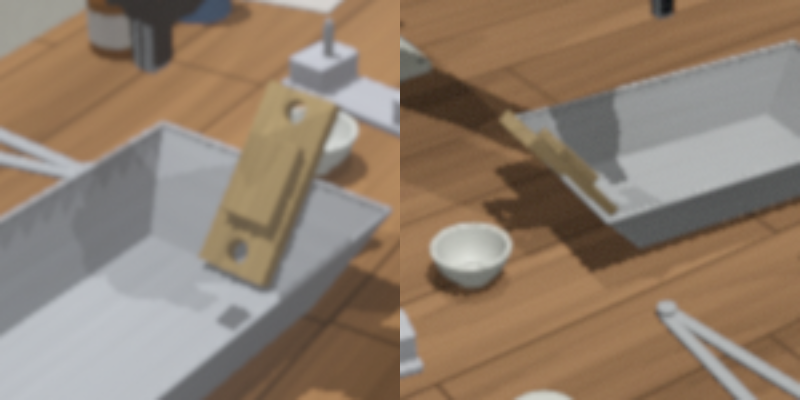

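The board stays leaning: upper hole at (297,113) and lower hole at (236,249) in the left crop. I'll check that pose against a projection.

```bash
python3 -c "
from h import *
np.set_printoptions(precision=1,suppress=True)
b=load('d3');a=load('s3')
u=np.array([.108,.994,0]);n=np.array([.994,-.108,0]);c=np.array([.5253,.221,0]);z=np.array([0,0,1.])
for t in(46,50):
  for lat in(-.007,-.012):
    T=np.radians(t);d=-u*np.cos(T)+z*np.sin(T);m=u*np.sin(T)+z*np.cos(T)
    lo=c-.145*u+.004*z+n*lat
    P=[lo+d*.018+m*.014,lo+d*.142+m*.014,lo+d*.16+m*.014-n*.033,lo+d*.16+m*.014+n*.033]
    q=proj(b,P);print(t,lat,(q[:]-[230,130])*2.667, (proj(a,P)[2:]-[270,130])*2.667)
"
```

```text
46 -0.007 [[232.5 245.6]
 [294.  109.6]
 [335.5 101.1]
 [271.2  79.6]] [[102.1 118.8]
 [130.2 146.2]]
46 -0.012 [[237.2 247.7]
 [298.9 111.3]
 [340.6 102.8]
 [276.   81.1]] [[100.1 116.8]
 [128.  144. ]]
50 -0.007 [[231.2 246.4]
 [288.3 107.1]
 [329.4  98. ]
 [264.7  76.4]] [[109.4 111.3]
 [137.7 138.4]]
50 -0.012 [[236.  248.4]
 [293.2 108.8]
 [334.4  99.7]
 [269.5  78. ]] [[107.3 109.4]
 [135.5 136.3]]
```

Call:
{"name": "jog_arm", "arguments": {
  "motion": [
    {"x": -60,"y": -2,"z": 0,"spin": 0,"fingers": 1},
    {"x": -120,"y": -2,"z": 0,"spin": 0,"fingers": 1},
    {"x": -180,"y": -2,"z": 0,"spin": 0,"fingers": 1},
    {"x": -222,"y": -2,"z": 0,"spin": 0,"fingers": 1},
    {"x": -222,"y": -2,"z": 0,"spin": 0,"fingers": 1},
    {"x": -222,"y": -2,"z": 60,"spin": 0,"fingers": 1},
    {"x": -222,"y": -2,"z": 129,"spin": 0,"fingers": 1},
    {"x": -222,"y": -2,"z": 129,"spin": 0,"fingers": 1}
  ]
}}

```text
clock: 7.5
eef_pos: [0.4748, -0.0625, 0.0838]
tool_rot: [0.746, 0.666, -0.004, -0.005]
ft_force: [-0.7, -0.0, -0.3]
grip_width: -0.0001
grasp_force: 0.0
```

Call:
{"name": "jog_arm", "arguments": {
  "motion": [
    {"x": 0,"y": 8,"z": -8,"spin": 0,"fingers": 1},
    {"x": 12,"y": 8,"z": -8,"spin": 0,"fingers": 1},
    {"x": 24,"y": 8,"z": -10,"spin": 0,"fingers": 1},
    {"x": 36,"y": 8,"z": -20,"spin": 0,"fingers": 1},
    {"x": 48,"y": 8,"z": -29,"spin": 0,"fingers": 1},
    {"x": 60,"y": 8,"z": -36,"spin": 0,"fingers": 1},
    {"x": 72,"y": 8,"z": -41,"spin": 0,"fingers": 1},
    {"x": 84,"y": 8,"z": -45,"spin": 0,"fingers": 1}
  ]
}}

```text
clock: 8.5
eef_pos: [0.4979, 0.0195, 0.1343]
tool_rot: [0.746, 0.666, 0.0, 0.0]
ft_force: [0.0, -0.0, 0.6]
grip_width: -0.0004
grasp_force: 0.1
```

```bash
python3 -c "
from h import *
b=snap('side','d4');a=snap('scene','s4')
go((.4836,-.061,.1))
cv2.imwrite('pics/d4.png',np.hstack([cv2.resize(bgr(b)[110:280,230:400],(400,400)), cv2.resize(bgr(a)[110:280,270:440],(400,400))]))"
```

```text
t8.60 [0.4982 0.0199 0.1343] head -6.4 w-0.0002 j6 1.72
[-82.   -5.5  34.3] 0
```

View pics/d4.png

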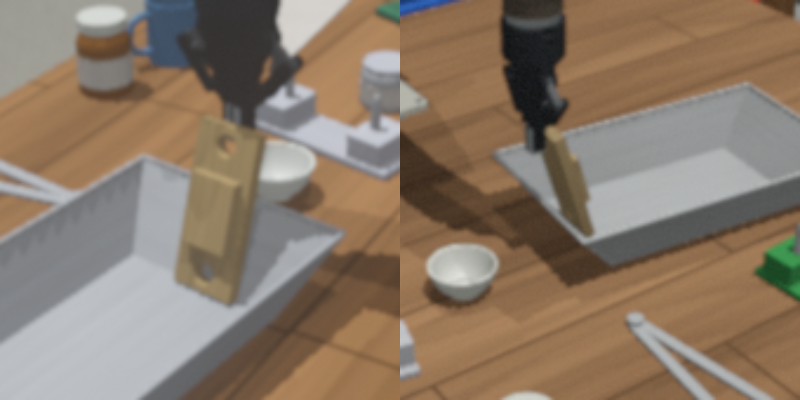

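The board is now standing at about 70°, pushed by the fingertips, without its foot slipping. I'll push it on over.

Call:
{"name": "jog_arm", "arguments": {
  "motion": [
    {"x": 12,"y": 0,"z": -3,"spin": 0,"fingers": 1},
    {"x": 24,"y": 0,"z": -5,"spin": 0,"fingers": 1},
    {"x": 36,"y": 0,"z": -6,"spin": 0,"fingers": 1},
    {"x": 48,"y": 0,"z": -6,"spin": 0,"fingers": 1},
    {"x": 60,"y": 0,"z": -6,"spin": 0,"fingers": 1},
    {"x": 70,"y": 0,"z": -4,"spin": 0,"fingers": 1},
    {"x": 80,"y": 0,"z": 0,"spin": 0,"fingers": 1},
    {"x": 88,"y": 0,"z": 0,"spin": 0,"fingers": 1}
  ]
}}

```text
clock: 9.6
eef_pos: [0.5074, 0.1066, 0.1333]
tool_rot: [0.746, 0.666, -0.001, -0.0]
ft_force: [0.8, 0.3, 0.0]
grip_width: -0.0001
grasp_force: 0.0
```

Call:
{"name": "jog_arm", "arguments": {
  "motion": [
    {"x": 0,"y": 0,"z": -40,"spin": 0,"fingers": -1},
    {"x": 0,"y": 0,"z": -80,"spin": 0,"fingers": -1},
    {"x": -20,"y": 0,"z": -110,"spin": 0,"fingers": -1},
    {"x": -50,"y": 0,"z": -110,"spin": 0,"fingers": -1},
    {"x": -80,"y": 0,"z": -110,"spin": 0,"fingers": -1},
    {"x": -80,"y": 0,"z": -110,"spin": 0,"fingers": -1}
  ]
}}

```text
clock: 10.35
eef_pos: [0.4985, 0.0252, 0.2441]
tool_rot: [0.747, 0.665, -0.0, 0.0]
ft_force: [0.5, 0.3, 0.7]
grip_width: 0.0852
grasp_force: 0.0
```

```bash
python3 -c "
from h import *
b=snap('side','d5');a=snap('scene','s5');w=snap('wrist','w5')
go((.5,.1,.1))
cv2.imwrite('pics/d5.png',np.vstack([np.hstack([cv2.resize(bgr(b)[190:310,200:360],(400,300)), cv2.resize(bgr(a)[130:250,320:480],(400,300))]),np.hstack([cv2.resize(bgr(w)[:,80:560],(360,300)),np.zeros((300,440,3),np.uint8)])]))"
```

```text
t10.50 [0.4988 0.027  0.2438] head -6.5 w0.0855 j6 1.74
[ 72.6  -7.  143.9] 0
```

View pics/d5.png

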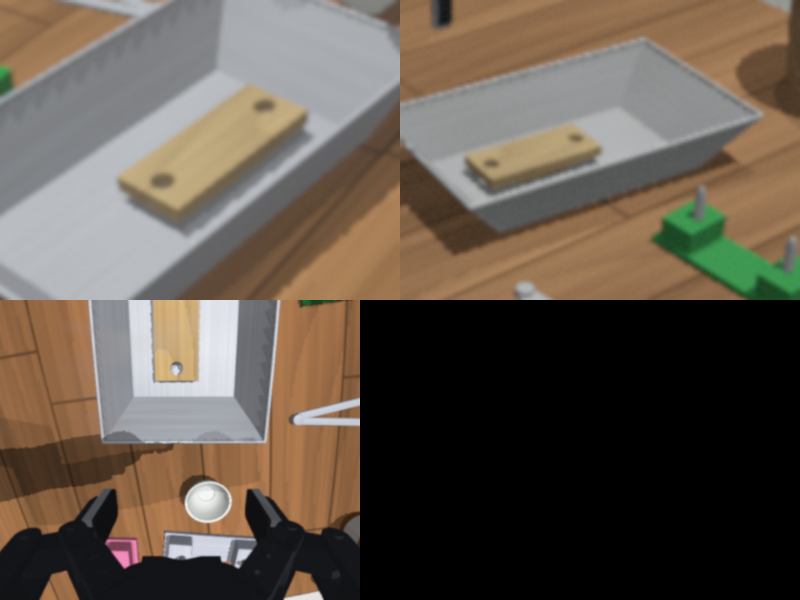

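The board lies flipped, block down, flat on the tray floor: holes at (163,180) and (264,105) in the left crop, (491,163) and (576,138) in the right.

```bash
python3 - <<'E'
from h import *
np.set_printoptions(precision=4,suppress=True)
a=load('s5');b=load('d5');w=load('w5')
h1,e1=tri([(a,(356.4,195.2)),(b,(305.6,232))]);h2,e2=tri([(a,(390.4,185.2)),(b,(265.2,262))])
print(h1,e1,h2,e2,np.linalg.norm(h2-h1)); d=h2-h1;an=np.degrees(np.arctan2(d[1],d[0]));m=(h1+h2)/2
print(m,an,'wrist hole1',onz(w,(80+176/.75,368-300 if 0 else (368-300)/.75),.029))
go((m[0],m[1],.20,an-90),(m[0],m[1],.006,an-90))
E
```

```text
[0.5022 0.1225 0.0293] [np.float64(0.0006956168112082804), np.float64(0.0006956168112082925)] [0.5162 0.2456 0.0287] [np.float64(0.0013268240182353803), np.float64(0.0013268240182353005)] 0.12388987753518861
[0.5092 0.1841 0.029 ] 83.4980225123456 wrist hole1 [0.5023 0.1225 0.029 ]
t10.50 [0.4988 0.027  0.2438] head -6.5 w0.0855 j6 1.74
[157.2  -7.4  43.9] 0.0
[157.1  -7.3 237.9] 0.0
```

Call:
{"name": "jog_arm", "arguments": {
  "motion": [
    {"x": 60,"y": -7,"z": 10,"spin": 0,"fingers": -1},
    {"x": 115,"y": -7,"z": 30,"spin": 0,"fingers": -1},
    {"x": 157,"y": -7,"z": 70,"spin": 0,"fingers": -1},
    {"x": 157,"y": -7,"z": 130,"spin": 0,"fingers": -1},
    {"x": 157,"y": -7,"z": 190,"spin": 0,"fingers": -1},
    {"x": 157,"y": -7,"z": 220,"spin": 0,"fingers": -1},
    {"x": 157,"y": -7,"z": 238,"spin": 0,"fingers": -1},
    {"x": 157,"y": -7,"z": 243,"spin": 0,"fingers": -1}
  ]
}}

```text
clock: 11.5
eef_pos: [0.5081, 0.184, -0.0007]
tool_rot: [0.746, 0.666, -0.001, -0.001]
ft_force: [0.0, -0.3, -0.0]
grip_width: 0.0851
grasp_force: 0.0
```

Call:
{"name": "jog_arm", "arguments": {
  "motion": [
    {"x": 0,"y": 0,"z": 0,"spin": 0,"fingers": 1},
    {"x": 0,"y": 0,"z": 0,"spin": 0,"fingers": 1},
    {"x": 0,"y": 0,"z": 0,"spin": 0,"fingers": 1},
    {"x": 0,"y": 0,"z": 0,"spin": 0,"fingers": 1}
  ]
}}

```text
clock: 12.0
eef_pos: [0.5101, 0.1837, 0.0018]
tool_rot: [0.746, 0.666, 0.001, 0.0]
ft_force: [-0.3, 0.2, 3.4]
grip_width: 0.0648
grasp_force: 68.2
```

```bash
python3 -c "
from h import *
go((.510,.184,.18),(.375,-.206,.18,-101.8))"
```

```text
t12.00 [0.5101 0.1837 0.0018] head -6.5 w0.0648 j6 2.03
[ 5.000e-01  1.000e-01 -1.782e+02] 0
[-402.3  -90.  -178.7] 95.3
```

Call:
{"name": "jog_arm", "arguments": {
  "motion": [
    {"x": 0,"y": 0,"z": -20,"spin": 0,"fingers": 1},
    {"x": 0,"y": 0,"z": -60,"spin": 0,"fingers": 1},
    {"x": 0,"y": 0,"z": -110,"spin": 0,"fingers": 1},
    {"x": 0,"y": 0,"z": -160,"spin": 0,"fingers": 1},
    {"x": 0,"y": 0,"z": -180,"spin": 0,"fingers": 1},
    {"x": 0,"y": 0,"z": -180,"spin": 0,"fingers": 1}
  ]
}}

```text
clock: 12.75
eef_pos: [0.5106, 0.1836, 0.1828]
tool_rot: [0.746, 0.666, 0.002, 0.001]
ft_force: [-0.7, -0.0, -2.8]
grip_width: 0.0648
grasp_force: 67.9
```

Call:
{"name": "jog_arm", "arguments": {
  "motion": [
    {"x": -50,"y": -11,"z": 0,"spin": 10,"fingers": 1},
    {"x": -100,"y": -22,"z": 0,"spin": 20,"fingers": 1},
    {"x": -150,"y": -33,"z": 0,"spin": 30,"fingers": 1},
    {"x": -200,"y": -45,"z": 0,"spin": 40,"fingers": 1},
    {"x": -250,"y": -56,"z": 0,"spin": 50,"fingers": 1},
    {"x": -300,"y": -67,"z": 0,"spin": 60,"fingers": 1},
    {"x": -350,"y": -78,"z": 0,"spin": 70,"fingers": 1},
    {"x": -402,"y": -90,"z": 0,"spin": 80,"fingers": 1}
  ]
}}

```text
clock: 13.75
eef_pos: [0.3728, -0.2068, 0.1791]
tool_rot: [1.0, 0.028, -0.001, -0.001]
ft_force: [1.3, -0.1, -2.0]
grip_width: 0.0648
grasp_force: 67.8
```

Call:
{"name": "jog_arm", "arguments": {
  "motion": [
    {"x": 0,"y": 0,"z": 0,"spin": 10,"fingers": 1},
    {"x": 0,"y": 0,"z": 0,"spin": 15.3,"fingers": 1},
    {"x": 0,"y": 0,"z": 0,"spin": 15.3,"fingers": 1},
    {"x": 0,"y": 0,"z": 0,"spin": 15.3,"fingers": 1}
  ]
}}

```text
clock: 14.25
eef_pos: [0.374, -0.2054, 0.1799]
tool_rot: [0.995, -0.102, -0.001, -0.0]
ft_force: [0.0, -0.1, -1.7]
grip_width: 0.0647
grasp_force: 67.8
```

```bash
python3 -c "
from h import *
go((.5315,-.2385,.18,-101.8))
w=snap('wrist','w6');b=snap('side','d6');a=snap('scene','s6')
cv2.imwrite('pics/w6.png',cv2.resize(bgr(w),(800,500)))"
```

```text
t14.25 [ 0.374  -0.2054  0.1799] head -101.7 w0.0647 j6 2.84
[160.9   0.4  -0.4] 0.1
```

View pics/w6.png

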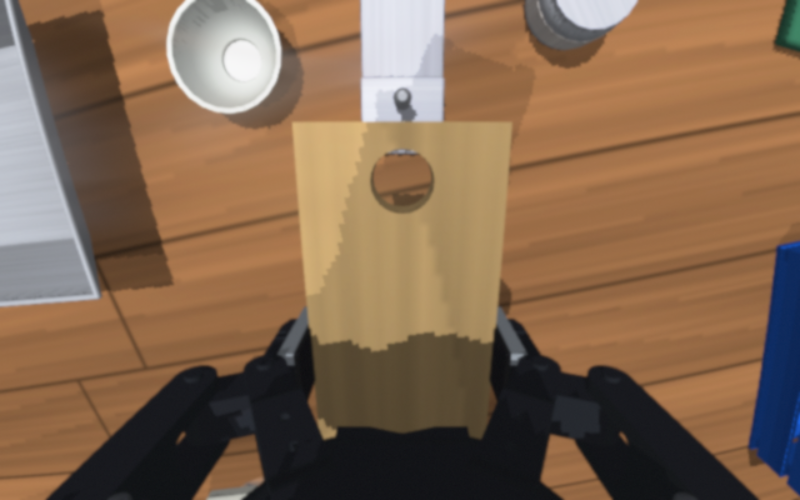

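The held board is straight in the grip, with its front hole at (402,181). The near post's tip is at (403,96), the press base spans cols 361–444, and bowl and tin are undisturbed.

```bash
python3 - <<'E'
from h import *
np.set_printoptions(precision=4,suppress=True)
w=load('w6')
f=lambda u,v,z:onz(w,(u/1.25,v/1.25),z)
u=np.array([np.cos(np.radians(-11.7)),np.sin(np.radians(-11.7)),0]);n=np.array([-u[1],u[0],0])
t=readout.get_obs()['eef_pos']
for nm,p in(('hole',f(402,181,.207)),('tip',f(403,96,.08)),('postfoot',f(404,113,.04)),('eL',f(294,122,.207)),('eR',f(512,122,.207)),('bL',f(311,335,.207)),('bR',f(500,335,.207)),('base1',f(361,60,.01)),('base2',f(444,60,.01)),('gapedgeL',f(362,77,.04)),('gapedgeR',f(443,77,.04))):
    print(nm,p,'rel tool along/lat',(p-t)@u*1000,(p-t)@n*1000)
E
```

```text
hole [ 0.435  -0.2181  0.207 ] rel tool along/lat 61.72661509916627 -0.04545133910880581
tip [ 0.471  -0.2262  0.08  ] rel tool along/lat 98.69227043578763 -0.6490839489757592
postfoot [ 0.4634 -0.2255  0.04  ] rel tool along/lat 91.02741114696447 -1.4955952924106777
eL [ 0.4585 -0.1904  0.207 ] rel tool along/lat 79.17849805776298 31.92492011952896
eR [ 0.4455 -0.2536  0.207 ] rel tool along/lat 79.23634710524611 -32.57647265965409
bL [ 0.389 -0.176  0.207] rel tool along/lat 8.177826552236233 31.920804704109145
bR [ 0.3756 -0.2411  0.207 ] rel tool along/lat 8.222153227246093 -34.592175459610814
base1 [ 0.5102 -0.2013  0.01  ] rel tool along/lat 131.99984238638172 31.697438420571835
base2 [ 0.4973 -0.2642  0.01  ] rel tool along/lat 132.05305818607516 -32.51095779655406
gapedgeL [ 0.4932 -0.2013  0.04  ] rel tool along/lat 115.35788297527101 28.214841686111342
gapedgeR [ 0.4817 -0.2574  0.04  ] rel tool along/lat 115.40547125421156 -28.97931505792945
```

Call:
{"name": "jog_arm", "arguments": {
  "motion": [
    {"x": 40,"y": 0.5,"z": 0,"spin": 0.1,"fingers": 1},
    {"x": 80,"y": 0.5,"z": 0,"spin": 0.1,"fingers": 1},
    {"x": 120,"y": 0.5,"z": 0,"spin": 0.1,"fingers": 1},
    {"x": 150,"y": 0.5,"z": 0,"spin": 0.1,"fingers": 1},
    {"x": 161,"y": 0.5,"z": 0,"spin": 0.1,"fingers": 1},
    {"x": 161,"y": 0.5,"z": 20,"spin": 0.1,"fingers": 1},
    {"x": 161,"y": 0.5,"z": 40,"spin": 0.1,"fingers": 1},
    {"x": 161,"y": 0.5,"z": 40,"spin": 0.1,"fingers": 1}
  ]
}}

```text
clock: 15.4
eef_pos: [0.5301, -0.2384, 0.1391]
tool_rot: [0.995, -0.103, -0.002, -0.001]
ft_force: [-0.5, 0.8, -2.5]
grip_width: 0.0649
grasp_force: 67.8
```

```bash
python3 -c "
from h import *
go((.5315,-.2385,.05,-101.7))
w=snap('wrist','w7');b=snap('side','d7')
cv2.imwrite('pics/w7.png',np.hstack([cv2.resize(bgr(w)[60:260,200:440],(480,400)),cv2.resize(bgr(b)[80:200,320:416],(320,400))]))"
```

```text
t15.40 [ 0.5301 -0.2384  0.1391] head -101.9 w0.0649 j6 2.93
[ 1.9 -0.1 89.1] -0.2
```

View pics/w7.png

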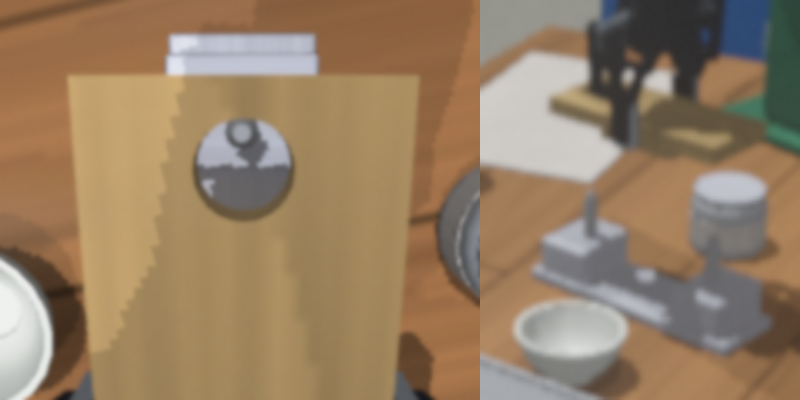

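Through the front hole (243,169) the post's tip is visible at (242,132).

```bash
python3 - <<'E'
from h import *
w=load('w7');t=readout.get_obs()['eef_pos']
u=np.array([np.cos(np.radians(-11.8)),np.sin(np.radians(-11.8)),0]);n=np.array([-u[1],u[0],0])
for nm,p in(('hole',onz(w,(321.5,144.5),.166)),('tip',onz(w,(321,126),.08)),('tip2',onz(w,(321,126),.077))):
    print(nm,p,(p-t)@u*1000,(p-t)@n*1000)
go((.5315,-.2385,.08,-101.8))
E
```

```text
hole [ 0.59117598 -0.25126614  0.166     ] 60.53916077564295 0.3033774130735773
tip [ 0.59311779 -0.25128322  0.08      ] 62.443427274274484 0.6837477819266806
tip2 [ 0.5929474  -0.25124067  0.077     ] 62.26793853423523 0.6905540777130501
t15.50 [ 0.5319 -0.2392  0.1414] head -101.9 w0.0650 j6 2.93
[-0.5 -0.6 61.4] -0.1
```

Call:
{"name": "jog_arm", "arguments": {
  "motion": [
    {"x": 0,"y": 0,"z": 30,"spin": 0,"fingers": 1},
    {"x": 0,"y": 0,"z": 50,"spin": 0,"fingers": 1},
    {"x": 0,"y": 0,"z": 62,"spin": 0,"fingers": 1},
    {"x": 0,"y": 0,"z": 62,"spin": 0,"fingers": 1},
    {"x": 0,"y": 0,"z": 70,"spin": 0,"fingers": 1},
    {"x": 0,"y": 0,"z": 78,"spin": 0,"fingers": 1},
    {"x": 0,"y": 0,"z": 85,"spin": 0,"fingers": 1},
    {"x": 0,"y": 0,"z": 85,"spin": 0,"fingers": 1}
  ]
}}

```text
clock: 16.5
eef_pos: [0.5315, -0.239, 0.055]
tool_rot: [0.995, -0.104, -0.001, -0.0]
ft_force: [-0.4, 1.2, -2.3]
grip_width: 0.065
grasp_force: 67.9
```

Call:
{"name": "jog_arm", "arguments": {
  "motion": [
    {"x": 0,"y": 0,"z": 8,"spin": 0,"fingers": 1},
    {"x": 0,"y": 0,"z": 15,"spin": 0,"fingers": 1},
    {"x": 0,"y": 0,"z": 21,"spin": 0,"fingers": 1},
    {"x": 0,"y": 0,"z": 25,"spin": 0,"fingers": 1},
    {"x": 0,"y": 0,"z": 27,"spin": 0,"fingers": 1},
    {"x": 0,"y": 0,"z": 28,"spin": 0,"fingers": 1},
    {"x": 0,"y": 0,"z": 28,"spin": 0,"fingers": 1}
  ]
}}

```text
clock: 17.38
eef_pos: [0.5322, -0.2393, 0.028]
tool_rot: [0.995, -0.104, 0.0, 0.0]
ft_force: [0.8, -0.1, -2.0]
grip_width: 0.0648
grasp_force: 67.9
```

Call:
{"name": "jog_arm", "arguments": {
  "motion": [
    {"x": 0,"y": 0,"z": 1,"spin": 0,"fingers": 1},
    {"x": 0,"y": 0,"z": 1.5,"spin": 0,"fingers": 1},
    {"x": 0,"y": 0,"z": 1.5,"spin": 0,"fingers": 1}
  ]
}}

```text
clock: 17.75
eef_pos: [0.5323, -0.2393, 0.0268]
tool_rot: [0.995, -0.104, 0.0, 0.0]
ft_force: [-0.8, -0.3, 0.6]
grip_width: 0.0647
grasp_force: 68.1
```

Force has changed sign, so the board rests on the frame. I'll open and withdraw straight up.

Call:
{"name": "jog_arm", "arguments": {
  "motion": [
    {"x": 0,"y": 0,"z": 1.5,"spin": 0,"fingers": -1},
    {"x": 0,"y": 0,"z": 1.5,"spin": 0,"fingers": -1},
    {"x": 0,"y": 0,"z": 1.5,"spin": 0,"fingers": -1},
    {"x": 0,"y": 0,"z": 1.5,"spin": 0,"fingers": -1},
    {"x": 0,"y": 0,"z": -20,"spin": 0,"fingers": -1},
    {"x": 0,"y": 0,"z": -60,"spin": 0,"fingers": -1},
    {"x": 0,"y": 0,"z": -120,"spin": 0,"fingers": -1},
    {"x": 0,"y": 0,"z": -170,"spin": 0,"fingers": -1}
  ]
}}

```text
clock: 18.75
eef_pos: [0.5323, -0.2394, 0.1987]
tool_rot: [0.995, -0.104, 0.001, 0.0]
ft_force: [1.6, -0.7, -0.5]
grip_width: 0.0853
grasp_force: 0.0
```

```bash
python3 -c "
from h import *
b=snap('side','d8');a=snap('scene','s8')
cv2.imwrite('pics/d8.png',np.hstack([cv2.resize(bgr(b)[120:200,320:420],(400,320)), cv2.resize(bgr(a)[195:275,190:290],(400,320))]))"
```

```text
(no output)
```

View pics/d8.png

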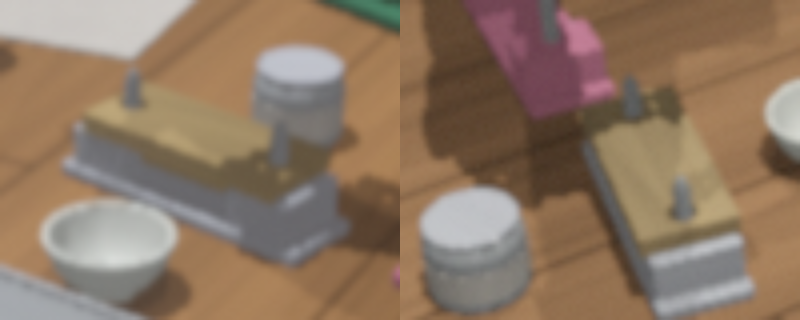

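The board lies flat on both bearers with a post through each hole (left crop (133,88) and (279,143)), and the bowl and tin are in place. Handing in.

```bash
python3 -c "
from workcell import bot
print(bot.job_done())"
```

```text
the job is handed in; nothing more can be done
None
```

The board was turned over in the tray and lowered onto the press block side down, held until both posts were through its holes, with the bowl and tin left in place; I handed the job in at about 19 s, and no verdict was returned.

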